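# Clip the turning tool back into its rack

## Robot

A 6-joint arm with a two-finger parallel gripper is mounted at the origin on the work surface. World frame = base frame: x ahead of the robot, y to its left, z up, the work surface at z = 0. Lengths are in m, angles in rad, forces in N, time in s.
With the tool pointing down it reaches from about 0.2 to 0.875 m from the base axis. Payload 3.4 kg.
Tool frame: the origin (TCP) lies midway between the tips of the shut fingers; the grasp point (between the pads) lies 19 mm behind it (robot.tcp_to_grasp is the z of the grasp point in the tool frame, in m); z points along the fingers, y is the line along which they close (so a half turn about z gives the same grasp; the last joint's range is limited). The gripper opens to 94 mm and grips with 3 to 60 N. Pads are 16 mm wide; open, the fingers measure 119 mm over their backs; the gripper's body (75 mm by 177 mm) begins 78 mm behind the grasp point.
Start: joints at [1.175, 0.276, 1.505, -0, 1.361, -0.121], TCP at [0.156, 0.553, 0.205] pointing down, gripper open.
Joint ranges: [-2.89, 2.89], [-0.75, 2.08], [0.22, 2.7], [-1.18, 4.32], [0.11, 2.71], [-2.7, 2.7]. Speed limits (rad/s): [2.57, 2.57, 3.14, 3.14, 3.14, 3.14].

## Interface

Orientations are given as a rotation vector (axis times angle).
In Python, from rig import get_obs, viewer, robot gives the robot as it stands.
- The arm moves only by the shell command python3 -m creep 'ROWS' [FORCE]. ROWS is JSON, a list that holds one entry, the list of rows, each a list of 5 numbers: the shift along the tool's x, y, z in mm, then the turn about the tool's z in rad, then the closure, from 0 (fully open) to 1 (shut). In form: [[[x, y, z, roll, jaw], ...]]. A call has exactly 5 rows; each row shifts and turns the commanded pose from where the row before left it, along the tool's axes as they then stand; what a row does not reach is not made up. A row lasts 1/12 s, in which the tool goes at most 41.7 mm and 7.16 degrees, less where a joint would pass 70% of its speed; a pose out of reach is approached as far as the arm can. A call is refused whole if a number of a shift passes 41.7 or a number of a turn 0.125, either way. A call with a gripper value outside its range is refused whole. The fingers move at their own pace and stop on an object; FORCE is the grip in N (left out, the last holds). Time passes only in rows, so rows that do not move let the fingers close, or fill a call up. It gives the time, the measured TCP pose, the force, the opening and the grip force at its end, in the units of the state.
- get_obs(): the state, without advancing time (a new reading comes with each control period).
- viewer.get_image(name): name is "scene" or "top" or "wrist"; returns a dict with "color" (384x512x3 uint8, red, green, blue), "z_map" (384x512 float32, m along the optical axis (not along the pixel's ray), 0 where there is no reading), "fov_y" (degrees; the focal length in pixels is half the picture's height over the tangent of half this angle, whatever the lens; pixels are square), "cx", "cy" (the principal point, pixels), "rvec" (rotation vector, rad) and "tvec" (3), from world to camera coordinates, as OpenCV has them. Camera axes: x right, y down, z forward; pixel columns grow to the right and rows downward; lengths in m; the calibration is good to about 2 mm. A picture is of the moment at which its call begins.
- robot.finish_job(): hands the job in; it is judged then, once.
The state is a dict: "clock": time; "q": joint angles; "joint_vel": joint speeds; "joint_efforts": joint torques, N m; "tcp_pos": TCP position; "tcp_rot": TCP orientation; "contact_force": force on the tool from outside, world axes, zero at the start; "wrist_torque": the same for the moment, N m; "width": finger opening in m; "grasp_force": force on a finger pad.
Only numpy, scipy, OpenCV 4.12 (cv2) and the standard library are available. Lean on these libraries where they do the work, as an engineer would, in place of code of your own. Each camera call takes 0.05 s, during which the arm holds its last target. There are 200 camera calls.

## Task

Put the red-handled turning tool away in the empty lane of the tool rack: press its round handle down between the two spring clips until both snap around it, then slide it forward through the clips until its cutter is fully home against the end of the clear guard, and let go. The rail is not set at the same height on every rack, so feel for the snap and the seat: a push of 15 to 20 N does it, and the tool must never bear on the rack with more than 60 N in all. Leave the other things on the bench alone.

Things in the scene. Friction and masses are not known exactly. Their poses are not given: they have to be found in the camera images.
- tool_grip (a point): Grip and balance point on the axis of the loose red-handled turning tool (295 mm long, 0.2 to 0.3 kg); x along the axis to the cutter. From here along x: round handle, diameter 24 mm, -122 to +83 mm; brass hex collar, 24 across flats, to +98; steel shank, diameter 10, to the cutter end at +173. Starts lying on the bench, axis 12 mm up, clear of the rack.
- tool_tip (a point): Cutter end of the red tool (diameter 12 mm), on its axis, 173 mm ahead of tool_grip.
- lane (a point): Where tool_grip lies when home in the empty lane, for the middle rail setting (68 mm over the bench); x along the lane to the guard, y left, z up. The rail with its clips and guard is set anywhere up to 16 mm higher or lower; its height is not reported. Clips 16 mm long, centred at x -75 and +38 mm. Guard mouth (20 x 20 mm, closed above) at x +153, hard rubber end pad at +173.
- rack: Plywood board 370 x 200 x 12 mm, fixed; origin on the bench below lane, same axes. Rail top 25 mm below the seated tool's axis; grey uprights to z 62 mm at x +-115, y +-20. The like lane at y +105 holds a fixed blue tool. There is room to press with tool_grip at lane x -35 to -26, then 30 mm to slide, at 4 to 12 N; meet the end pad at 10 mm/s or so. The clips' own squeeze, 20 N, counts in the tool's load on the rack.
- glue: White glue bottle, diameter 58, 170 mm tall; origin under its centre. Leave alone.
- cup: Blue cup, diameter 80, 100 mm tall; origin under its centre. Leave alone.
- hammer: Hammer lying near the right front; leave alone.
- screwdriver: Orange-handled screwdriver lying on the right; leave alone.
- spindle: Small turned wooden spindle, diameter 48, 105 mm tall, standing; leave alone.
- blank: Square turning blank of wood, 200 x 45 x 45 mm, lying on the left; leave alone.
- rear_left (a joint): Left spring leaf of the rear clip (clip at lane x -75 mm): 0 rad closed, about 0.15 when the handle's full width passes, 0.05 to 0.06 snapped round it. The lips stand 8 mm above the seated axis, 16 mm apart, flared to 39 mm at 21 mm up; the handle meets them 17 mm above its seat, both clips together yield at 8 to 13 N, then pull it down; pushed on, it meets a rigid seat.
- rear_right (a joint): Right spring leaf of the rear clip (clip at lane x -75 mm): 0 rad closed, about 0.15 when the handle's full width passes, 0.05 to 0.06 snapped round it.
- front_left (a joint): Left spring leaf of the front clip (clip at lane x +38 mm): 0 rad closed, about 0.15 when the handle's full width passes, 0.05 to 0.06 snapped round it.
- front_right (a joint): Right spring leaf of the front clip (clip at lane x +38 mm): 0 rad closed, about 0.15 when the handle's full width passes, 0.05 to 0.06 snapped round it.

How it is judged:
At the end, for the whole second after the job is handed in: The red tool lies along the empty lane, snapped in both clips (all four leaves at 0.022 to 0.09 rad, tool within 4 mm of the lane's middle line and 0.06 rad of its direction), its cutter within 4 mm of the end of the guard, released and at rest (z of tool_grip in the frame of lane between -0.019 and 0.019 m and x of tool_tip in the frame of lane above 0.169 m and y of tool_grip in the frame of lane between -0.004 and 0.004 m and angle between the x axis of tool_grip and the x axis of lane, either way round below 0.06 rad and value of joint rear_left between 0.022 and 0.09 rad and value of joint rear_right between 0.022 and 0.09 rad and value of joint front_left between 0.022 and 0.09 rad and value of joint front_right between 0.022 and 0.09 rad and linear speed of tool below 0.01 m/s); the robot touches nothing.
It fails at once if the tool bears on the rack with more than 60 N (contact force between tool and rack above 60 N).
It fails at once if another thing on the bench is shifted by more than 30 mm (distance of any of glue, cup, hammer, screwdriver, spindle, blank from where it was at the start of the episode above 0.03 m).
It also fails if it takes over 51 s, if anything falls off the work surface, if the arm or the gripper's body presses on something with over 40 N, if the wrist force passes 120 N, or if a joint passes its speed limit or range.

## Working session

There is one attempt and no reset: what is moved stays moved. The work goes in short steps, Python scripts to look and compute and a shell command to move; the robot and the scene stay as the last step left them, time stands still between calls to the robot, and variables do not carry over. Pictures are saved under pics/ and viewed, at most 10 in all, crops included, and the job is handed in when it is done.

```bash
ls; mkdir -p pics; cat > h.py <<'E'
import numpy as np, cv2
from rig import get_obs, viewer, robot
def cam(n):
    d=viewer.get_image(n); im=d["color"]; f=im.shape[0]/2/np.tan(np.radians(d["fov_y"])/2)
    R=cv2.Rodrigues(np.array(d["rvec"],float))[0]; t=np.array(d["tvec"],float)
    z=d["z_map"]; v,u=np.mgrid[:z.shape[0],:z.shape[1]]
    P=np.dstack([(u-d["cx"])/f*z,(v-d["cy"])/f*z,z])
    W=(P-t)@R
    W[z==0]=np.nan
    def ray(u,v,h):
        dr=R.T@np.array([(u-d["cx"])/f,(v-d["cy"])/f,1]); c=-R.T@t
        return c+dr*(h-c[2])/dr[2]
    return im,W,ray
E
python3 - <<'E'
from h import *
for n in("top","scene"):
    im,W,ray=cam(n); np.savez(f"{n}0.npz",im=im,W=W)
    cv2.imwrite(f"pics/{n}0.png",im[:,:,::-1])
o=get_obs(); print({k:np.round(v,3) for k,v in o.items()}, robot.tcp_to_grasp)
E
```

```text
pics
{'clock': np.float64(0.1), 'q': array([ 1.175,  0.277,  1.506,  0.   ,  1.361, -0.121]), 'joint_vel': array([-0.   , -0.001, -0.002, -0.   , -0.001, -0.002]), 'joint_efforts': array([ 1.0000e-03, -4.0545e+01, -2.3778e+01,  7.0000e-02,  3.0000e-02,
       -0.0000e+00]), 'tcp_pos': array([0.156, 0.553, 0.205]), 'tcp_rot': array([-4.300e-01, -3.112e+00,  2.000e-03]), 'contact_force': array([-0.585, -0.709, -0.659]), 'wrist_torque': array([-0.   , -0.012, -0.025]), 'grasp_force': np.float64(0.0), 'width': np.float64(0.094)} -0.0188
```

View pics/top0.png

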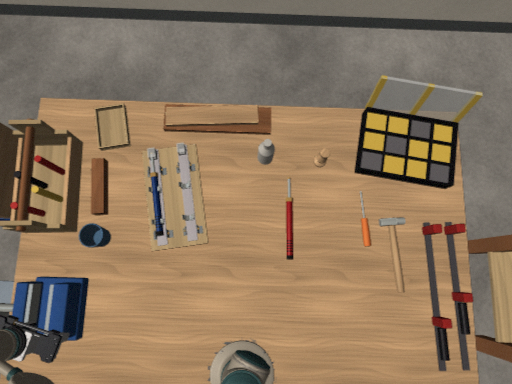

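View pics/scene0.png

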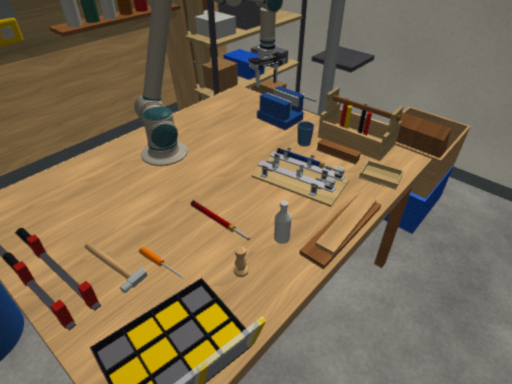

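The top view shows the red tool at about (290,220) with its cutter up at (290,180). The rack is at about (175,197), with the empty lane on the right and the guard at (182,150). Next I'll measure both.

```bash
python3 - <<'E'
from h import *
im,W,ray=cam("top")
hsv=cv2.cvtColor(im,cv2.COLOR_RGB2HSV)
u0,v0=270,170
m=((hsv[...,0]<6)|(hsv[...,0]>174))&(hsv[...,1]>150)&(hsv[...,2]>60)
m[:, :270]=0; m[:,310:]=0; m[:170]=0;m[270:]=0
p=np.argwhere(m); print("red",len(p),p.min(0),p.max(0))
w=np.array([ray(u,v,0.018)[:2] for v,u in p]); c=w.mean(0)
e,V=np.linalg.eigh(np.cov((w-c).T)); a=V[:,1]*np.sign(V[0,1]); s=(w-c)@a; 
print("c",c,"ax",a,np.degrees(np.arctan2(a[1],a[0])),"ext",s.min(),s.max(), "z",np.nanmedian(W[m][:,2]))
# board
H=W[...,2]; roi=np.zeros_like(m); roi[135:255,138:215]=1
b=(roi>0)&(H>0.007)&(H<0.11); b=cv2.morphologyEx(b.astype(np.uint8),cv2.MORPH_OPEN,np.ones((3,3)))
cs,_=cv2.findContours(b,0,2); k=max(cs,key=cv2.contourArea)
q=np.array([ray(u,v,0.012)[:2] for u,v in k[:,0]],np.float32); r=cv2.minAreaRect(q); print("board",r,cv2.boxPoints(r))
x0,y0,x1,y1=135,130,220,260
cv2.imwrite("pics/crop1.png",cv2.resize(im[y0:y1,x0:x1,::-1],None,fx=4.6,fy=4.6,interpolation=cv2.INTER_CUBIC))
hh=np.nan_to_num(H[y0:y1,x0:x1]); g=(np.clip(hh/0.12,0,1)*255).astype(np.uint8)
cv2.imwrite("pics/crop1h.png",cv2.resize(cv2.applyColorMap(g,cv2.COLORMAP_JET),None,fx=4.6,fy=4.6,interpolation=cv2.INTER_NEAREST))
a=cv2.imread("pics/crop1.png");c=cv2.imread("pics/crop1h.png");cv2.imwrite("pics/crop1b.png",np.hstack([a,c]))
E
```

```text
red 269 [202 287] [255 292]
c [ 0.48958442 -0.15105045] ax [0.99982377 0.01877323] 1.0756897686338724 ext -0.0944969205392598 0.094218383244226 z 0.022003120876802763
board ((0.600934624671936, 0.268125057220459), (0.38139066100120544, 0.1996176540851593), 9.869956970214844) [[0.3959532  0.33376908]
 [0.4301702  0.13710588]
 [0.8059161  0.20248103]
 [0.7716991  0.39914423]]
```

View pics/crop1b.png

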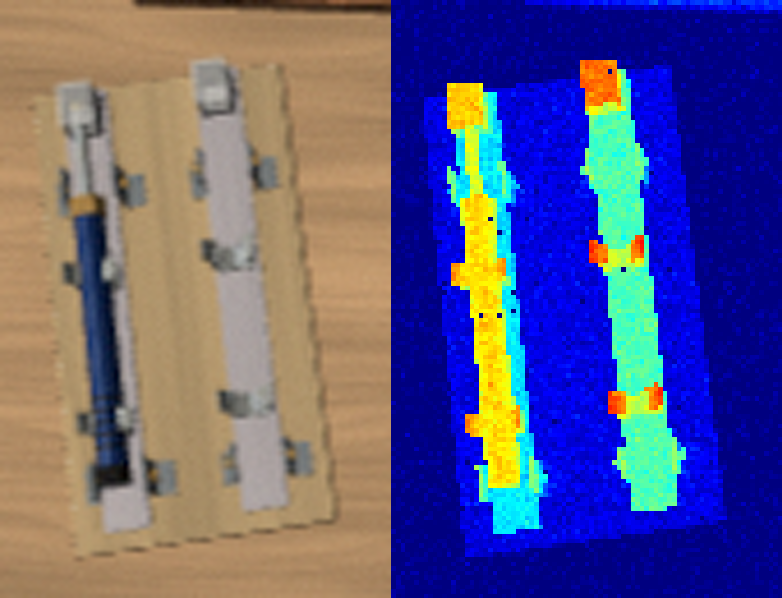

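The crops show the empty lane on the right: guard at about (605,85) in the height map, front clip at y≈250, rear clip at y≈400. Its rail is higher than the blue tool's. Next I'll fit the lane from the height points and refine the tool.

```bash
cat >> h.py <<'E'
def lanefit(W,c0,a0):
    n0=np.array([-a0[1],a0[0]]); P=W.reshape(-1,3); P=P[~np.isnan(P[:,0])]
    s=(P[:,:2]-c0)@a0; y=(P[:,:2]-c0)@n0
    ok=(abs(y)<.045)&(s>-.19)&(s<.2)
    return s[ok],y[ok],P[ok]
E
python3 - <<'E'
from h import *
Ws=[cam("top")[1] for _ in range(3)]
W=np.nanmean(Ws,0)
# tool by height
P=W.reshape(-1,3); k=(P[:,2]>.006)&(P[:,2]<.04)&(abs(P[:,1]+.15)<.04)&(P[:,0]>.3)&(P[:,0]<.72); t=P[k]
c=np.median(t[:,:2],0); 
l=cv2.fitLine(t[:,:2].astype(np.float32),cv2.DIST_HUBER,0,.001,.001).ravel(); a=l[:2]*np.sign(l[0]); s=(t[:,:2]-l[2:])@a
print("tool",np.degrees(np.arctan2(a[1],a[0])),"tail",l[2:]+a*s.min(),"tip",l[2:]+a*s.max(),"len",np.ptp(s),"grip from tip",l[2:]+a*(s.max()-.173),"tail",l[2:]+a*(s.min()+.122))
# lane
th=np.radians(9.87);a=np.array([np.cos(th),np.sin(th)]);n=np.array([-a[1],a[0]])
bc=np.array([.601,.268]); c0=bc-n*.0525
s,y,Q=lanefit(W,c0,a)
z=Q[:,2]; print("rail z med",np.median(z[(z>.035)&(z<.065)&(abs(y)<.02)]))
r=np.median(z[(z>.035)&(z<.065)&(abs(y)<.012)])
k=(abs(z-r)<.006)
for lo in np.arange(-.18,.18,.03):
    j=k&(s>lo)&(s<lo+.03)&(abs(y)<.035)
    if j.sum(): print(round(lo,2),j.sum(),np.round([y[j].min(),y[j].max(),y[j].mean()],4))
j=z>r+.022
for x in sorted(zip(s[j],y[j],z[j])): print(np.round(x,3),end=" ")
E
```

```text
tool 1.170473 tail [ 0.38130401 -0.15115005] tip [ 0.67285166 -0.14519331] len 0.2916084993889824 grip from tip [ 0.49988776 -0.14872722] tail [ 0.50327856 -0.14865794]
rail z med 0.0542182315945597
-0.18 85 [-0.0205  0.017  -0.0005]
-0.15 103 [-0.0259  0.0262  0.    ]
-0.12 42 [-0.0165  0.0167 -0.0012]
-0.09 79 [-0.0167  0.0169  0.0004]
-0.06 85 [-0.0166  0.0174  0.0001]
-0.03 83 [-0.0165  0.0171  0.0004]
0.0 35 [-0.0166  0.0171 -0.0004]
0.03 83 [-0.0165  0.0175 -0.0001]
0.06 91 [-0.0246  0.0264  0.0006]
0.09 84 [-0.0208  0.0208  0.0012]
0.12 38 [-0.0164  0.018  -0.0026]
0.15 6 [-0.0164 -0.013  -0.0147]
[-0.108 -0.014  0.093] [-0.108  0.016  0.097] [-0.108  0.019  0.1  ] [-0.108  0.01   0.089] [-0.108  0.013  0.092] [-0.108 -0.01   0.092] [-0.107 -0.016  0.081] [-0.107 -0.018  0.099] [-0.105 -0.014  0.095] [-0.105  0.016  0.096] [-0.104  0.019  0.098] [-0.104  0.013  0.092] [-0.104  0.01   0.088] [-0.104 -0.01   0.088] [-0.103 -0.019  0.101] [-0.102 -0.015  0.097] [-0.101  0.015  0.097] [-0.101  0.018  0.098] [-0.101  0.01   0.088] [-0.101 -0.011  0.089] [-0.101  0.013  0.088] [-0.1
[... 2124 characters left out ...]
 -0.008  0.094] [0.147 0.013 0.091] [ 0.148 -0.011  0.089] [ 0.149 -0.004  0.091] [ 0.149 -0.001  0.091] [0.15  0.009 0.093] [0.15  0.003 0.09 ] [0.15  0.006 0.09 ] [ 0.151 -0.012  0.093] [0.151 0.013 0.09 ] [ 0.151 -0.005  0.093] [ 0.151 -0.008  0.092] [ 0.151 -0.002  0.094] [0.153 0.002 0.091] [0.153 0.005 0.092] [0.153 0.009 0.093] [0.153 0.012 0.094] [ 0.155 -0.012  0.091] [ 0.155 -0.009  0.091] [ 0.155 -0.005  0.092] [0.156 0.001 0.092] [ 0.156 -0.002  0.091] [0.157 0.012 0.094] [0.157 0.008 0.092] [0.158 0.005 0.089] [ 0.158 -0.009  0.092] [ 0.159 -0.003  0.093] [ 0.159 -0.012  0.089] [ 0.159 -0.006  0.091] [0.16  0.004 0.093] [0.16  0.008 0.093] [0.161 0.001 0.09 ] [0.161 0.011 0.093]
```

The lane fits the dimensions given. The rail top is at z≈0.054, so the seated axis is at about 0.079. The clips at s=-0.100/+0.012 and the guard mouth at 0.127 all put the lane origin at s≈-0.0255. The tool measures 292 mm, against 295 given. Next I'll move above the tool.

```bash
cat >> h.py <<'E'
def togo(xyz,yang):
    o=get_obs(); R=cv2.Rodrigues(np.array(o["tcp_rot"]))[0]
    now=np.arctan2(R[1,1],R[0,1]); roll=-(np.radians(yang)-now)
    y=np.radians(yang); Y=np.array([np.cos(y),np.sin(y),0]);Z=np.array([0,0,-1.]);X=np.cross(Y,Z)
    d=np.array(xyz)-o["tcp_pos"]
    print("t",o["clock"],"tcp",np.round(o["tcp_pos"],4),"tilt",np.round(R[:,2],4),"roll",round(roll,4),"then shift mm",np.round([d@X*1e3,d@Y*1e3,d@Z*1e3],1),"F",np.round(o["contact_force"],1))
th=np.radians(9.95);A=np.array([np.cos(th),np.sin(th)]);N=np.array([-A[1],A[0]])
L0=np.array([.601,.268])-N*.0522-A*.0255   # lane origin
E
python3 -c "
from h import *
print(L0); togo([.5096,-.1485,.15],91.2)"
python3 -m creep '[[[0,0,0,-0.1,0],[0,0,0,-0.1,0],[0,0,0,-0.095,0],[-15.4,-32.2,2.5,0,0],[-15.4,-32.2,2.5,0,0]]]' 60
python3 -m creep '[[[-15.4,-32.2,2.5,0,0],[-15.4,-32.2,2.5,0,0],[-15.4,-32.2,2.5,0,0],[-15.4,-32.2,2.5,0,0],[-15.4,-32.2,2.5,0,0]]]'
python3 -m creep '[[[-15.4,-32.2,2.5,0,0],[-15.4,-32.2,2.5,0,0],[-15.4,-32.2,2.5,0,0],[-15.4,-32.2,2.5,0,0],[-15.4,-32.2,2.5,0,0]]]'
python3 -m creep '[[[-15.4,-32.2,2.5,0,0],[-15.4,-32.2,2.5,0,0],[-15.4,-32.2,2.5,0,0],[-15.4,-32.2,2.5,0,0],[-15.4,-32.2,2.5,0,0]]]'
python3 -m creep '[[[-15.4,-32.2,2.5,0,0],[-15.4,-32.2,2.5,0,0],[-15.4,-32.2,2.5,0,0],[-15.4,-32.2,2.5,0,0],[-15.4,-32.2,2.5,0,0]]]'
python3 - <<'E'
from h import *
togo([.5096,-.1485,.15],91.2)
im,W,ray=cam("wrist"); cv2.imwrite("pics/w1.png",im[:,:,::-1])
hsv=cv2.cvtColor(im,cv2.COLOR_RGB2HSV)
P=W.reshape(-1,3); k=(P[:,2]>.007)&(P[:,2]<.04)&(abs(P[:,1]+.15)<.04)&(P[:,0]>.34)&(P[:,0]<.72); t=P[k]
l=cv2.fitLine(t[:,:2].astype(np.float32),cv2.DIST_HUBER,0,.001,.001).ravel(); a=l[:2]*np.sign(l[0]); s=(t[:,:2]-l[2:])@a
print("ang",np.degrees(np.arctan2(a[1],a[0])),l[2:]+a*s.min(),l[2:]+a*s.max(),np.ptp(s),"y@x=.51",l[3]+a[1]/a[0]*(.51-l[2]))
b=(hsv[...,0]>12)&(hsv[...,0]<32)&(hsv[...,1]>90)
b=b&(W[...,2]>.014)&(abs(W[...,1]+.15)<.03)
q=W[b]; print("brass",len(q), q[:,:2].min(0) if len(q) else 0, q[:,:2].max(0) if len(q) else 0)
E
```

```text
[0.58490312 0.21217903]
t 0.3 tcp [0.156  0.5533 0.2052] tilt [-2.e-04 -5.e-04 -1.e+00] roll -0.2957 then shift mm [-338.9 -709.1   55.2] F [ 0.  -0.6  0.1]
clock: 0.72
tcp_pos: [0.1881, 0.49, 0.2]
tcp_rot: [-0.037, 3.141, 0.001]
contact_force: [0.8, -0.7, 1.0]
width: 0.0941
grasp_force: 0.0
clock: 1.13
tcp_pos: [0.2687, 0.3288, 0.188]
tcp_rot: [-0.033, 3.141, 0.001]
contact_force: [1.1, -0.3, -0.1]
width: 0.0937
grasp_force: 0.0
clock: 1.55
tcp_pos: [0.349, 0.1693, 0.1756]
tcp_rot: [-0.032, 3.141, 0.001]
contact_force: [1.1, 0.5, -1.4]
width: 0.094
grasp_force: 0.0
clock: 1.97
tcp_pos: [0.4293, 0.0097, 0.1631]
tcp_rot: [-0.031, 3.141, 0.0]
contact_force: [0.0, 0.5, 0.7]
width: 0.0941
grasp_force: 0.0
clock: 2.38
tcp_pos: [0.5096, -0.1498, 0.1503]
tcp_rot: [-0.031, 3.141, 0.0]
contact_force: [0.2, 0.6, 0.6]
width: 0.0942
grasp_force: 0.0
t 2.3833 tcp [ 0.5096 -0.1498  0.1503] tilt [ 2.e-04  2.e-04 -1.e+00] roll -0.0013 then shift mm [-0.1  1.3  0.3] F [0.2 0.6 0.6]
ang 1.1465114 [ 0.38276867 -0.15654687] [ 0.65625319 -0.15107361] 0.2735392790926867 y@x=.51 -0.15400058
brass 995 [ 0.3826271  -0.16819588] [ 0.6561649  -0.13910331]
```

View pics/w1.png

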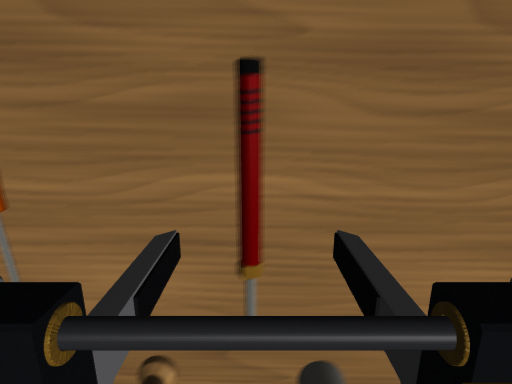

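The wrist picture shows the tool between the fingers: butt at (250,60), collar at (250,271). It's blurred because the arm was still settling, so I'll measure again at rest.

```bash
python3 - <<'E'
from h import *
im,W,ray=cam("wrist")
hsv=cv2.cvtColor(im,cv2.COLOR_RGB2HSV)
m=((hsv[...,0]<6)|(hsv[...,0]>174))&(hsv[...,1]>150)&(hsv[...,2]>60)
m=cv2.morphologyEx(m.astype(np.uint8),cv2.MORPH_OPEN,np.ones((3,3)))>0; m[:,:200]=0;m[:,300:]=0
q=W[m]; q=q[~np.isnan(q[:,0])]; c=q.mean(0); l=cv2.fitLine(q[:,:2].astype(np.float32),cv2.DIST_HUBER,0,.001,.001).ravel(); a=l[:2]*np.sign(l[0]); s=(q[:,:2]-l[2:])@a
print("red",np.degrees(np.arctan2(a[1],a[0])),"z",np.nanmedian(q[:,2]),q[:,2].max(),"ends",l[2:]+a*s.min(),l[2:]+a*s.max(),"y@.51",l[3]+a[1]/a[0]*(.51-l[2]))
col=np.where(m[200])[0]; print("ray y row200",ray(col.min(),200,.012)[:2],ray(col.max()+1,200,.012)[:2],col.min(),col.max())
v=np.where(m[:,250])[0]; print("rows",v.min(),v.max(),ray(250,v.max()+1,.022)[:2])
d=[u for u in range(m.shape[0]) if hsv[u,250,2]<60 and u<100]; print("butt",min(d),ray(250,min(d),.012)[:2])
togo([.5096,-.1485,.15],91.2)
E
```

```text
red 1.0753801 z 0.024265536964427445 0.027195734001129818 ends [ 0.39664106 -0.15283364] [ 0.58767853 -0.14924765] y@.51 -0.15070577
ray y row200 [ 0.52460875 -0.15821789] [ 0.52425893 -0.14152298] 256 271Traceback (most recent call last):
  File "<stdin>", line 9, in <module>
    return umr_minimum(a, axis, None, out, keepdims, initial, where)
ValueError: zero-size array to reduction operation minimum which has no identity
```

Both views agree within 2 mm, with tool_grip at about (0.503, -0.150), and the gripper sits about 7 mm ahead of it, which balances between the clips. I'll descend and grip.

```bash

python3 -m creep '[[[0,0,28,0,0],[0,0,28,0,0],[0,0,28,0,0],[0,0,28,0,0],[0,0,19,0,0]]]' 60
python3 -m creep '[[[0,0,8,0,0],[0,0,5,0,0],[0,0,3,0,0],[0,0,0,0,0.6],[0,0,0,0,1]]]'
python3 -m creep '[[[0,0,0,0,1],[0,0,0,0,1],[0,0,0,0,1],[0,0,0,0,1],[0,0,0,0,1]]]'
```

```text
clock: 2.9
tcp_pos: [0.5073, -0.1465, 0.0174]
tcp_rot: [0.032, -3.138, -0.003]
contact_force: [0.1, 0.8, 0.7]
width: 0.0938
grasp_force: 0.0
clock: 3.32
tcp_pos: [0.5099, -0.1482, 0.0045]
tcp_rot: [-0.032, 3.139, -0.001]
contact_force: [0.1, 0.5, 1.3]
width: 0.0839
grasp_force: 0.0
clock: 3.73
tcp_pos: [0.5092, -0.148, 0.0037]
tcp_rot: [-0.032, 3.141, -0.0]
contact_force: [-0.7, 0.1, 0.4]
width: 0.0509
grasp_force: 0.0
```

```bash

python3 -m creep '[[[0,0,0,0,1],[0,0,0,0,1],[0,0,0,0,1],[0,0,0,0,1],[0,0,0,0,1]]]' 60
python3 -m creep '[[[0,0,0,0,1],[0,0,0,0,1],[0,0,0,0,1],[0,0,0,0,1],[0,0,0,0,1]]]' 60
python3 -c "
from h import *
p=L0-A*.0235
togo([p[0],p[1],.17],99.95)"
```

```text
clock: 4.15
tcp_pos: [0.509, -0.1483, 0.0035]
tcp_rot: [0.031, -3.141, 0.0]
contact_force: [-1.8, -1.1, 1.0]
width: 0.0227
grasp_force: 59.8
clock: 4.57
tcp_pos: [0.5091, -0.1481, 0.0035]
tcp_rot: [-0.032, 3.141, -0.0]
contact_force: [-1.9, -2.7, 2.1]
width: 0.0228
grasp_force: 59.7
t 4.5667 tcp [ 0.5091 -0.1481  0.0035] tilt [ 0.e+00 -2.e-04 -1.e+00] roll -0.1533 then shift mm [-113.4  341.8 -166.5] F [-1.9 -2.7  2.1]
```

Gripped at 60 N. I'll lift high enough to clear the glue (170 mm tall), then turn and carry it to the lane.

```bash

python3 -m creep '[[[0,0,-25,0,1],[0,0,-41,0,1],[0,0,-41,0,1],[0,0,-41,0,1],[0,0,-41,0,1]]]'
python3 -m creep '[[[0,0,-10,-0.08,1],[0,0,0,-0.073,1],[-8.7,26.3,0,0,1],[-8.7,26.3,0,0,1],[-8.7,26.3,0,0,1]]]'
python3 -m creep '[[[-8.7,26.3,0,0,1],[-8.7,26.3,0,0,1],[-8.7,26.3,0,0,1],[-8.7,26.3,0,0,1],[-8.7,26.3,0,0,1]]]'
python3 -m creep '[[[-8.7,26.3,0,0,1],[-8.7,26.3,0,0,1],[-8.7,26.3,0,0,1],[-8.7,26.3,0,0,1],[-8.7,26.3,0,0,1]]]'
python3 -m creep '[[[0,0,0,0,1],[0,0,0,0,1],[0,0,0,0,1],[0,0,0,0,1],[0,0,0,0,1]]]'
python3 - <<'E'
from h import *
p=L0-A*.0235
togo([p[0],p[1],.17],99.95)
im,W,ray=cam("wrist");im,W,ray=cam("wrist"); cv2.imwrite("pics/w2.png",im[:,:,::-1]); np.savez("w2.npz",im=im,W=W)
im,W,ray=cam("top"); np.savez("t2.npz",im=im,W=W)
hsv=cv2.cvtColor(im,cv2.COLOR_RGB2HSV)
E
```

```text
clock: 4.98
tcp_pos: [0.5082, -0.1465, 0.1933]
tcp_rot: [0.033, -3.14, -0.004]
contact_force: [0.3, -0.1, -3.6]
width: 0.0228
grasp_force: 59.7
clock: 5.4
tcp_pos: [0.5205, -0.064, 0.2015]
tcp_rot: [0.27, -3.128, -0.004]
contact_force: [1.3, 0.7, -3.0]
width: 0.0227
grasp_force: 59.7
clock: 5.82
tcp_pos: [0.5404, 0.0736, 0.2013]
tcp_rot: [0.272, -3.127, -0.003]
contact_force: [0.7, -0.3, -3.2]
width: 0.0224
grasp_force: 59.7
clock: 6.23
tcp_pos: [0.5604, 0.2105, 0.2011]
tcp_rot: [0.273, -3.127, -0.002]
contact_force: [0.5, -0.3, -3.2]
width: 0.0229
grasp_force: 59.7
clock: 6.65
tcp_pos: [0.5613, 0.2073, 0.2022]
tcp_rot: [0.27, -3.129, 0.0]
contact_force: [-0.3, 0.4, -2.0]
width: 0.0228
grasp_force: 59.6
t 6.65 tcp [0.5613 0.2073 0.2022] tilt [-8.e-04 -2.e-04 -1.e+00] roll -0.0017 then shift mm [-0.6  0.7 32.2] F [-0.3  0.4 -2. ]
```

View pics/w2.png

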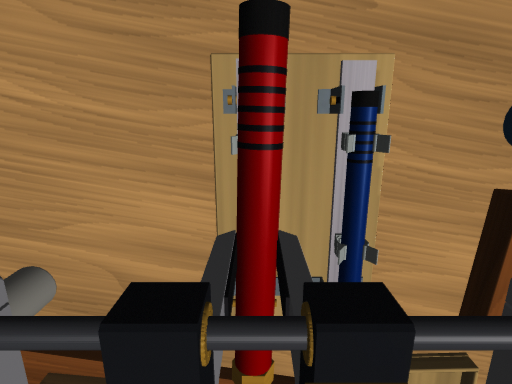

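The tool is held level above the lane, butt at (264,18), collar at (255,372), rack below. I'll measure the held tool's pitch, yaw and butt position from the wrist depth.

```bash
python3 - <<'E'
from h import *
from scipy.optimize import least_squares
d=np.load("w2.npz"); im,W=d["im"],d["W"]; hsv=cv2.cvtColor(im,cv2.COLOR_RGB2HSV)
m=((hsv[...,0]<6)|(hsv[...,0]>174))&(hsv[...,1]>150)&(W[...,2]>.15); m[:,:225]=0;m[:,300:]=0;m[300:]=0
m=cv2.erode(m.astype(np.uint8),np.ones((5,3)))>0
q=W[m]; q=q[~np.isnan(q).any(1)]
s=(q[:,:2]-L0)@A; y=(q[:,:2]-L0)@N; z=q[:,2]
# cylinder fit: y0+ky s, z0+kz s, r free
f=lambda p:np.hypot((y-p[0]-p[1]*s),(z-p[2]-p[3]*s))-p[4]
r=least_squares(f,[0,0,.2,0,.012],loss="soft_l1",f_scale=.001); print("y0,ky,z0,kz,r",np.round(r.x,4),len(q))
blk=(hsv[...,2]<70)&(W[...,2]>.15); blk[:,:225]=0;blk[:,300:]=0;blk[60:]=0
b=W[blk];sb=(b[:,:2]-L0)@A; print("butt s",np.nanpercentile(sb,[1,5,20]),"-> grip s",np.nanpercentile(sb,3)+.122)
sr=s; print("red s",s.min(),s.max())
d=np.load("t2.npz"); W=d["W"];im=d["im"];hsv=cv2.cvtColor(im,cv2.COLOR_RGB2HSV)
# clear part of lane/tool seen from top
P=W.reshape(-1,3);s=(P[:,:2]-L0)@A;y=(P[:,:2]-L0)@N
for nm,k in(("tail",(s<-.05)&(s>-.2)),("tip",(s>.08)&(s<.2))):
    k=k&(abs(y)<.02)&(P[:,2]>.18)&(P[:,2]<.24)
    if k.sum(): print(nm,k.sum(),"s",s[k].min(),s[k].max(),"y",np.median(y[k]),"z",np.median(P[k,2]))
E
```

```text
y0,ky,z0,kz,r [-0.0022 -0.0303  0.2121 -0.0116  0.0118] 8159
butt s [-0.14962528 -0.14888731 -0.14662681] -> grip s -0.027232927662752066
red s -0.13568964867033914 0.003825438751178683
tail 5 s -0.07366791956878867 -0.05270534849360023 y -0.007332970751246506 z 0.21201688366245083
```

The fit gives r=11.8 mm, so it's sound, but it shows a 0.03 rad yaw. I'll check that against the fixed blue tool in the same image, where calibration errors cancel.

```bash
python3 - <<'E'
from h import *
from scipy.optimize import least_squares
def fit(W,m,r0):
    q=W[m]; q=q[~np.isnan(q).any(1)]
    s=(q[:,:2]-L0)@A; y=(q[:,:2]-L0)@N; z=q[:,2]
    f=lambda p:np.hypot((y-p[0]-p[1]*s),(z-p[2]-p[3]*s))-p[4]
    r=least_squares(f,[np.median(y),0,np.median(z)-.01,0,.012],loss="soft_l1",f_scale=.001); print("y0,ky,z0,kz,r",np.round(r.x,4),len(q),"s",s.min(),s.max())
for fn in("w2.npz","top0.npz"):
    d=np.load(fn); im,W=d["im"],d["W"]; hsv=cv2.cvtColor(im,cv2.COLOR_RGB2HSV)
    s=(W[...,:2]-L0)@A;y=(W[...,:2]-L0)@N
    m=(hsv[...,0]>105)&(hsv[...,0]<130)&(hsv[...,1]>120)&(abs(y-.105)<.02)&(W[...,2]>.05)&(abs(s)<.15)
    if fn[0]=="w": m=cv2.erode(m.astype(np.uint8),np.ones((3,3)))>0
    fit(W,m,0)
    # board edge right side (y=-.0475?) : points at z<.02
    for lo in np.arange(-.16,.0,.02):
        k=(s>lo)&(s<lo+.02)&(W[...,2]>.006)&(W[...,2]<.02)&(abs(y-.05)<.13)
        if k.sum(): print(round(lo,2),k.sum(),np.round(np.percentile(y[k],[0.5,99.5]),4),end=";")
    print()
E
```

```text
y0,ky,z0,kz,r [ 0.1007  0.0008  0.0696 -0.0008  0.0117] 2908 s -0.10597011110616329 0.07311238114519436
-0.16 2028 [-0.0508  0.1471];-0.14 1590 [-0.0511  0.147 ];-0.12 1324 [-0.0512  0.1472];-0.1 1588 [-0.0508  0.1473];-0.08 1293 [-0.0512  0.1436];-0.06 1458 [-0.0511  0.1473];-0.04 1380 [-0.0506  0.1471];-0.02 1378 [-0.0512  0.147 ];
y0,ky,z0,kz,r [ 0.1034 -0.0027  0.0722 -0.0022  0.0083] 265 s -0.1083528973556521 0.08077741515054593
-0.16 270 [-0.0494  0.1515];-0.14 193 [-0.0471  0.1529];-0.12 147 [-0.0468  0.1535];-0.1 187 [-0.0517  0.1516];-0.08 171 [-0.0508  0.152 ];-0.06 184 [-0.0468  0.1514];-0.04 192 [-0.0452  0.1522];-0.02 191 [-0.0489  0.1589];
```

In the same image the blue tool and board edges run parallel to the lane, so the held tool really is yawed by about 0.025. I'll correct that, lower to just above the clips, and measure the tool against the clips at close range.

```bash

python3 -m creep '[[[0,0,20,-0.026,1],[0,0,24,0,1],[0,0,22,0,1],[0,0,16,0,1],[0,0,8,0,1]]]'
python3 -m creep '[[[0,0,0,0,1],[0,0,0,0,1],[0,0,0,0,1],[0,0,0,0,1],[0,0,0,0,1]]]'
cat > look.py <<'E'
from h import *
from scipy.optimize import least_squares
import sys
n=sys.argv[1]
im,W,ray=cam("wrist");im,W,ray=cam("wrist"); cv2.imwrite(f"pics/{n}.png",im[:,:,::-1]); np.savez(n+".npz",im=im,W=W)
hsv=cv2.cvtColor(im,cv2.COLOR_RGB2HSV)
s=(W[...,:2]-L0)@A;y=(W[...,:2]-L0)@N;z=W[...,2]
def fit(m):
    m=cv2.erode(m.astype(np.uint8),np.ones((5,3)))>0; S,Y,Z=s[m],y[m],z[m]
    f=lambda p:np.hypot((Y-p[0]-p[1]*S),(Z-p[2]-p[3]*S))-p[4]
    r=least_squares(f,[np.median(Y),0,np.median(Z)-.01,0,.012],loss="soft_l1",f_scale=.001); print("y0,ky,z0,kz,r",np.round(r.x,4),len(S),"s",np.round([S.min(),S.max()],4))
u=np.arange(512)[None,:]; v=np.arange(384)[:,None]
red=((hsv[...,0]<6)|(hsv[...,0]>174))&(hsv[...,1]>150)&(abs(y)<.03)&(v<300)
fit(red)
fit((hsv[...,0]>105)&(hsv[...,0]<130)&(hsv[...,1]>120)&(abs(y-.105)<.02)&(abs(s)<.15))
b=(hsv[...,2]<70)&(abs(y)<.02)&(s<-.11)&(z>.07); 
if b.sum(): print("butt s",np.round(np.percentile(s[b],[1,5]),4))
c=(hsv[...,1]<90)&(z>.055)&(z<.115)&(abs(s+.075)<.02)&(abs(y)<.035)
for side in(-1,1):
    k=c&(y*side>0.006)
    if k.sum(): print("rear clip",side,k.sum(),"y",np.round(np.percentile(y[k],[2,50,98]),4),"s",np.round(np.percentile(s[k],[2,98]),4),"z",np.round(np.percentile(z[k],[2,98]),4))
togo([*(L0-A*.0235),.1],99.95)
E
python3 look.py w3
```

```text
clock: 7.22
tcp_pos: [0.5601, 0.2075, 0.1102]
tcp_rot: [0.311, -3.122, 0.001]
contact_force: [-0.6, -0.1, -3.6]
width: 0.0226
grasp_force: 59.6
clock: 7.63
tcp_pos: [0.5624, 0.2085, 0.1137]
tcp_rot: [-0.312, 3.124, 0.001]
contact_force: [-0.2, 0.2, -3.3]
width: 0.0226
grasp_force: 59.6
y0,ky,z0,kz,r [-0.0006 -0.0039  0.1232 -0.0089  0.0118] 8007 s [-0.1346  0.005 ]
y0,ky,z0,kz,r [ 1.007e-01  1.200e-03  6.960e-02 -1.000e-04  1.170e-02] 4048 s [-0.1063  0.0302]
butt s [-0.1486 -0.1478]
rear clip -1 663 y [-0.024  -0.019  -0.0143] s [-0.0936 -0.0567] z [0.0553 0.1025]
rear clip 1 83 y [0.0139 0.0146 0.0157] s [-0.0819 -0.0666] z [0.1007 0.1032]
t 7.7333 tcp [0.562  0.2085 0.1133] tilt [ 1.5e-03  4.0e-04 -1.0e+00] roll 0.0256 then shift mm [ 0.3 -0.3 13.3] F [-0.3  0.1 -2.8]
```

View pics/w3.png

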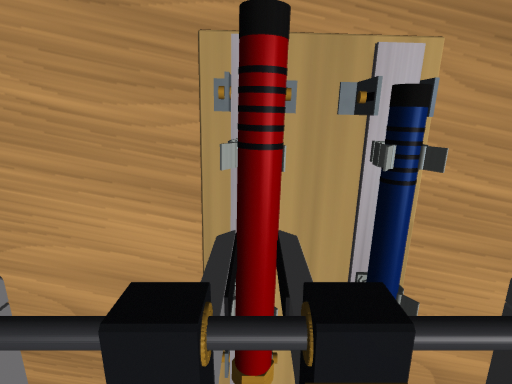

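The wrist view shows the rear clip's flare tips at columns 221 and 285 (mid 253), while the tool sits at column 261. The lane is therefore about 3.5 mm toward -y of the tool, with yaw and pitch both good. I'll correct this, back up 3.5 mm to lane x≈-30, and come down to just above contact.

```bash

python3 -m creep '[[[3.5,-3.4,4,0,1],[0,0,6,0,1],[0,0,4,0,1],[0,0,2,0,1],[0,0,1,0,1]]]'
python3 -m creep '[[[0,0,1,0,1],[0,0,0,0,1],[0,0,0,0,1],[0,0,0,0,1],[0,0,0,0,1]]]'
python3 look.py w4
```

```text
clock: 8.15
tcp_pos: [0.5583, 0.2042, 0.0946]
tcp_rot: [0.312, -3.125, 0.0]
contact_force: [-0.3, -0.5, -2.4]
width: 0.0226
grasp_force: 59.6
clock: 8.57
tcp_pos: [0.559, 0.2044, 0.0947]
tcp_rot: [-0.312, 3.126, 0.0]
contact_force: [-0.4, 0.0, -3.1]
width: 0.0223
grasp_force: 59.6
y0,ky,z0,kz,r [-0.0041 -0.0038  0.1043 -0.0108  0.0118] 8243 s [-0.1384  0.0014]
y0,ky,z0,kz,r [ 0.1006  0.0007  0.0696 -0.0005  0.0117] 4486 s [-0.1063  0.0301]
butt s [-0.1525 -0.1515]
rear clip -1 599 y [-0.0243 -0.0199 -0.012 ] s [-0.0929 -0.0662] z [0.0554 0.1139]
rear clip 1 393 y [0.0074 0.0123 0.0155] s [-0.0883 -0.0664] z [0.0825 0.1099]
t 8.6667 tcp [0.5589 0.2043 0.0946] tilt [ 3.e-04  1.e-04 -1.e+00] roll 0.0256 then shift mm [-3.5  3.2 -5.4] F [ 1.  -0.8 -2.9]
```

View pics/w4.png

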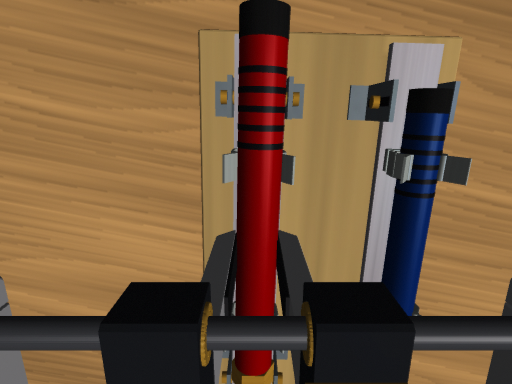

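The tool is now centred between the clip leaves (223–295 against 238–284), with its butt putting tool_grip at x≈-0.030. I'll press down slowly.

```bash

python3 -m creep '[[[0,0,1,0,1],[0,0,1,0,1],[0,0,1,0,1],[0,0,1,0,1],[0,0,1,0,1]]]' | egrep 'pos|contact'
python3 -m creep '[[[0,0,1,0,1],[0,0,1,0,1],[0,0,1,0,1],[0,0,1,0,1],[0,0,0,0,1]]]'| egrep 'pos|contact'
```

```text
tcp_pos: [0.5588, 0.2043, 0.0893]
contact_force: [-0.8, 0.6, -2.2]
tcp_pos: [0.5597, 0.2044, 0.0866]
contact_force: [-0.8, -0.8, 4.7]
```

```bash

python3 -m creep '[[[0,0,1,0,1],[0,0,1,0,1],[0,0,1,0,1],[0,0,0,0,1],[0,0,0,0,1]]]'| egrep 'pos|contact|rot'
```

```text
tcp_pos: [0.5603, 0.2045, 0.0841]
tcp_rot: [-0.312, 3.122, 0.0]
contact_force: [-0.8, -1.6, 6.0]
```

```bash

python3 -m creep '[[[0,0,1,0,1],[0,0,1,0,1],[0,0,1,0,1],[0,0,0,0,1],[0,0,0,0,1]]]'| egrep 'pos|contact|rot'
python3 -m creep '[[[0,0,1,0,1],[0,0,1,0,1],[0,0,1,0,1],[0,0,0,0,1],[0,0,0,0,1]]]'| egrep 'pos|contact|rot'
```

```text
tcp_pos: [0.5606, 0.2046, 0.081]
tcp_rot: [-0.312, 3.122, 0.001]
contact_force: [0.3, -0.6, 5.1]
tcp_pos: [0.5599, 0.2044, 0.0764]
tcp_rot: [-0.312, 3.124, 0.0]
contact_force: [3.5, -0.0, 0.2]
```

```bash

python3 -m creep '[[[0,0,1,0,1],[0,0,1,0,1],[0,0,0,0,1],[0,0,0,0,1],[0,0,0,0,1]]]'| egrep 'pos|contact|rot'
```

```text
tcp_pos: [0.5579, 0.204, 0.0731]
tcp_rot: [0.312, -3.123, 0.001]
contact_force: [1.7, 0.4, -9.2]
```

The force swung from +8 to -9 N, so the clips have yielded and are pulling the tool down. I'll carry on to the rigid seat.

```bash

python3 -m creep '[[[0,0,1,0,1],[0,0,1,0,1],[0,0,0,0,1],[0,0,0,0,1],[0,0,0,0,1]]]'| egrep 'pos|contact|rot'
```

```text
tcp_pos: [0.5578, 0.2041, 0.072]
tcp_rot: [0.312, -3.124, 0.0]
contact_force: [-0.8, -1.0, -6.3]
```

```bash

python3 -m creep '[[[0,0,1,0,1],[0,0,0,0,1],[0,0,0,0,1],[0,0,0,0,1],[0,0,0,0,1]]]'| egrep 'pos|contact|rot'
```

```text
tcp_pos: [0.5579, 0.2042, 0.0713]
tcp_rot: [0.312, -3.124, 0.0]
contact_force: [-2.7, -1.2, -5.2]
```

```bash

python3 -m creep '[[[0,0,1,0,1],[0,0,0,0,1],[0,0,0,0,1],[0,0,0,0,1],[0,0,0,0,1]]]'| egrep 'pos|contact|rot'
```

```text
tcp_pos: [0.5581, 0.2041, 0.0711]
tcp_rot: [0.312, -3.125, 0.0]
contact_force: [-5.5, -1.6, 2.0]
```

```bash

python3 -m creep '[[[0,0,0.7,0,1],[0,0,0.5,0,1],[0,0,0,0,1],[0,0,0,0,1],[0,0,0,0,1]]]'| egrep 'pos|contact|rot'
```

```text
tcp_pos: [0.5582, 0.2041, 0.071]
tcp_rot: [0.313, -3.126, 0.0]
contact_force: [-6.6, -2.2, 6.7]
```

```bash

python3 -m creep '[[[0,0,0.5,0,1],[0,0,0,0,1],[0,0,0,0,1],[0,0,0,0,1],[0,0,0,0,1]]]'| egrep 'pos|contact|rot|clock'; python3 look.py w5
```

```text
clock: 13.25
tcp_pos: [0.5582, 0.2041, 0.071]
tcp_rot: [-0.313, 3.126, -0.0]
contact_force: [-7.3, -2.1, 9.4]
y0,ky,z0,kz,r [-0.0042 -0.0018  0.081  -0.0011  0.0117] 8009 s [-0.1394  0.0007]
y0,ky,z0,kz,r [1.006e-01 1.300e-03 6.960e-02 1.000e-04 1.170e-02] 6066 s [-0.1066  0.0665]
butt s [-0.1535 -0.1525]
rear clip -1 1155 y [-0.0259 -0.0197 -0.0085] s [-0.093 -0.066] z [0.0554 0.102 ]
rear clip 1 1033 y [0.0063 0.0119 0.0179] s [-0.0915 -0.0661] z [0.0554 0.1018]
t 13.35 tcp [0.5583 0.2041 0.071 ] tilt [ 1.e-04 -2.e-04 -1.e+00] roll 0.0258 then shift mm [ -4.1   3.3 -29. ] F [-7.1 -2.4  9.3]
```

The tool is seated level: pitch -0.001, z stays at 0.071 as the push rises. One more small push to make sure of the snap, then I'll ease off and slide.

```bash

python3 -m creep '[[[0,0,0.8,0,1],[0,0,0,0,1],[0,0,0,0,1],[0,0,0,0,1],[0,0,0,0,1]]]'| egrep 'pos|contact'
python3 -m creep '[[[0,0,-1.5,0,1],[0,0,-1.3,0,1],[0,0,0,0,1],[-0.5,0,0,0,1],[-1,0,0,0,1]]]'| egrep 'pos|contact|clock'
```

```text
tcp_pos: [0.5582, 0.2041, 0.071]
contact_force: [-8.4, -3.2, 13.9]
clock: 14.18
tcp_pos: [0.5585, 0.2041, 0.071]
contact_force: [-7.0, -3.3, 3.3]
```

```bash

python3 -m creep '[[[-1,0,0,0,1],[-1,-0.1,0,0,1],[-1,0,0,0,1],[-1,0,0,0,1],[-1,-0.1,0,0,1]]]'| egrep 'pos|contact|clock'
```

```text
clock: 14.6
tcp_pos: [0.5633, 0.2049, 0.071]
contact_force: [-7.7, -1.6, 3.1]
```

It's sliding at about 7 N, within the 4–12 N given.

```bash

python3 -m creep '[[[-1.2,0,0,0,1],[-1.2,-0.1,0,0,1],[-1.2,0,0,0,1],[-1.2,0,0,0,1],[-1.2,-0.1,0,0,1]]]'| egrep 'pos|contact|clock'
python3 -m creep '[[[-1.2,0,0,0,1],[-1.2,-0.1,0,0,1],[-1.2,0,0,0,1],[-1.2,0,0,0,1],[-1.2,-0.1,0,0,1]]]'| egrep 'pos|contact|clock'
```

```text
clock: 15.02
tcp_pos: [0.5693, 0.2059, 0.0711]
contact_force: [-7.1, -2.7, 3.4]
clock: 15.43
tcp_pos: [0.5752, 0.207, 0.071]
contact_force: [-8.0, -2.4, 4.1]
```

```bash

python3 -m creep '[[[-1,0,0,0,1],[-0.8,-0.1,0,0,1],[-0.8,0,0,0,1],[-0.8,0,0,0,1],[-0.8,0,0,0,1]]]'| egrep 'pos|contact|clock'
python3 -m creep '[[[-0.8,0,0,0,1],[-0.8,-0.1,0,0,1],[-0.8,0,0,0,1],[-0.5,0,0,0,1],[0,0,0,0,1]]]'| egrep 'pos|contact|clock'
```

```text
clock: 15.85
tcp_pos: [0.5793, 0.2077, 0.071]
contact_force: [-7.0, -2.8, 3.5]
clock: 16.27
tcp_pos: [0.5824, 0.2082, 0.0711]
contact_force: [-6.4, -1.7, 3.7]
```

```bash

python3 -m creep '[[[-0.8,0,0,0,1],[-0.8,-0.1,0,0,1],[-0.8,0,0,0,1],[-0.8,0,0,0,1],[-0.6,0,0,0,1]]]'| egrep 'pos|contact|clock'
python3 -m creep '[[[-0.6,0,0,0,1],[-0.6,0,0,0,1],[-0.6,0,0,0,1],[-0.4,0,0,0,1],[0,0,0,0,1]]]'| egrep 'pos|contact|clock'
```

```text
clock: 16.68
tcp_pos: [0.5859, 0.2088, 0.071]
contact_force: [-8.0, -2.1, 2.6]
clock: 17.1
tcp_pos: [0.5882, 0.2092, 0.0711]
contact_force: [-7.4, -3.2, 3.6]
```

```bash

python3 -m creep '[[[-0.8,0,0,0,1],[-0.8,0,0,0,1],[-0.5,0,0,0,1],[0,0,0,0,1],[0,0,0,0,1]]]'| egrep 'pos|contact|clock'; python3 look.py w6
```

```text
clock: 17.52
tcp_pos: [0.5903, 0.2096, 0.071]
contact_force: [-7.2, -3.0, 2.8]
y0,ky,z0,kz,r [-0.0043 -0.0001  0.081  -0.0008  0.0118] 7982 s [-0.1069  0.0311]
y0,ky,z0,kz,r [ 0.1006  0.0009  0.0696 -0.0009  0.0117] 8313 s [-0.1065  0.0822]
butt s [-0.1212 -0.1206]
rear clip -1 1636 y [-0.0261 -0.0186 -0.0067] s [-0.0936 -0.0563] z [0.0555 0.1019]
rear clip 1 1161 y [0.0063 0.0116 0.0176] s [-0.0927 -0.0573] z [0.0555 0.1019]
t 17.6167 tcp [0.5903 0.2096 0.071 ] tilt [-0.0034 -0.001  -1.    ] roll 0.0258 then shift mm [ 28.4   3.5 -29. ] F [-7.4 -2.3  3.1]
```

The tool is nearly home (tool_grip at about 0), with no pad contact yet. I'll creep on until the force rises.

```bash

python3 -m creep '[[[-0.6,0,0,0,1],[-0.6,0,0,0,1],[-0.3,0,0,0,1],[0,0,0,0,1],[0,0,0,0,1]]]'| egrep 'pos|contact|clock'
```

```text
clock: 18.03
tcp_pos: [0.5903, 0.2096, 0.071]
contact_force: [-9.1, -4.4, 4.5]
```

```bash

python3 -m creep '[[[-0.6,0,0,0,1],[-0.6,0,0,0,1],[-0.3,0,0,0,1],[0,0,0,0,1],[0,0,0,0,1]]]'| egrep 'pos|contact|clock'
```

```text
clock: 18.45
tcp_pos: [0.5904, 0.2096, 0.071]
contact_force: [-12.1, -4.7, 7.0]
```

```bash

python3 -m creep '[[[-0.6,0,0,0,1],[-0.6,0,0,0,1],[-0.3,0,0,0,1],[0,0,0,0,1],[0,0,0,0,1]]]'| egrep 'pos|contact|clock'
```

```text
clock: 18.87
tcp_pos: [0.5904, 0.2096, 0.071]
contact_force: [-14.3, -5.0, 9.4]
```

It's stopped at .5904 while the force rises, so the cutter is on the pad. One more push to about 18 N, then I'll ease off, release and retreat straight up.

```bash

python3 -m creep '[[[-0.8,0,0,0,1],[-0.7,0,0,0,1],[0,0,0,0,1],[0,0,0,0,1],[0,0,0,0,1]]]'| egrep 'pos|contact|clock'
python3 -m creep '[[[1.5,0,-0.5,0,1],[1.5,0,-0.5,0,1],[0.5,0,0,0,1],[0,0,0,0,1],[0,0,0,0,1]]]'| egrep 'pos|contact|clock'
python3 -m creep '[[[0,0,0,0,0.5],[0,0,0,0,0.5],[0,0,0,0,0.5],[0,0,0,0,0.5],[0,0,0,0,0.5]]]' | egrep 'pos|contact|width|grasp'
python3 -m creep '[[[0,0,0,0,0.5],[0,0,0,0,0.5],[0,0,0,0,0.5],[0,0,0,0,0.5],[0,0,0,0,0.5]]]' | egrep 'pos|contact|width|grasp'
```

```text
clock: 19.28
tcp_pos: [0.5904, 0.2096, 0.071]
contact_force: [-16.6, -4.5, 10.8]
clock: 19.7
tcp_pos: [0.5903, 0.2096, 0.0711]
contact_force: [-9.4, -3.5, 1.8]
tcp_pos: [0.5958, 0.211, 0.0723]
contact_force: [0.5, 0.2, -0.4]
width: 0.0464
grasp_force: 0.0
tcp_pos: [0.5945, 0.2106, 0.0718]
contact_force: [-0.7, -0.2, -0.4]
width: 0.0469
grasp_force: 0.0
```

```bash

python3 -m creep '[[[0,0,-5,0,0.5],[0,0,-8,0,0.5],[0,0,-12,0,0.5],[0,0,-25,0,0.5],[0,0,-30,0,0.5]]]' | egrep 'pos|contact'
python3 -m creep '[[[0,0,-30,0,0.5],[0,0,-20,0,0.5],[0,0,0,0,0.5],[0,0,0,0,0.5],[0,0,0,0,0.5]]]' | egrep 'pos|contact'
python3 look.py w7
python3 - <<'E'
from h import *
im,W,_=cam("scene"); cv2.imwrite("pics/s7.png",cv2.resize(im[110:230,220:380,::-1],None,fx=4,fy=4,interpolation=cv2.INTER_CUBIC))
E
```

```text
tcp_pos: [0.5933, 0.2103, 0.1517]
contact_force: [0.0, -0.2, -0.0]
tcp_pos: [0.5938, 0.2104, 0.201]
contact_force: [0.7, -0.4, -0.7]
y0,ky,z0,kz,r [-0.0042  0.0002  0.0811 -0.001   0.0117] 3208 s [-0.106  0.081]
y0,ky,z0,kz,r [ 0.1007  0.0013  0.0698 -0.0005  0.0116] 3086 s [-0.106   0.0811]
butt s [-0.1211 -0.1205]
rear clip -1 483 y [-0.0261 -0.0187 -0.0069] s [-0.0937 -0.0567] z [0.0555 0.1021]
rear clip 1 369 y [0.0064 0.0115 0.0176] s [-0.0936 -0.0567] z [0.0554 0.1022]
t 21.4667 tcp [0.5934 0.2103 0.2   ] tilt [-3.3e-03 -7.0e-04 -1.0e+00] roll 0.0255 then shift mm [ 31.5   3.3 100. ] F [ 0.1 -0.2 -0.4]
```

View pics/w7.png

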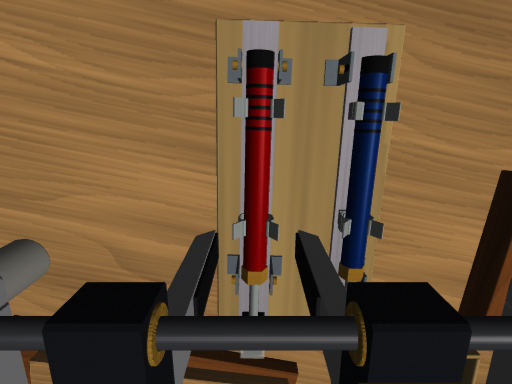

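View pics/s7.png

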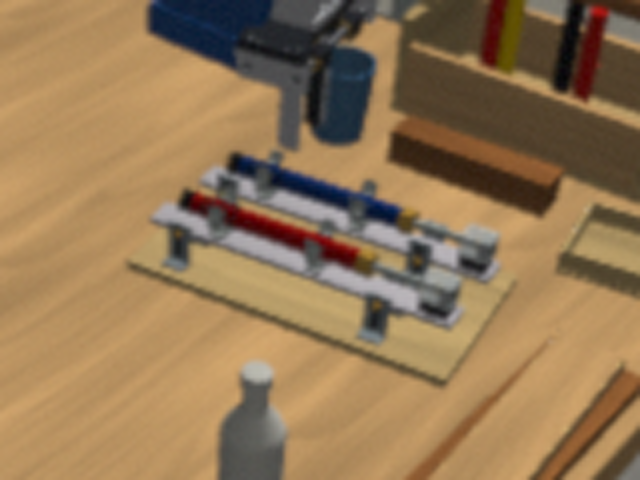

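The wrist view shows the red tool snapped in both clips (rows 107 and 228), parallel to the blue one. Its red section spans the same s (-0.106 to 0.081) as the seated blue tool's, and y is 0.105 from it. In the scene view the cutter is inside the guard. I'll hand the job in.

```bash
python3 -c "
from rig import robot
print(robot.finish_job())"
```

```text
the job is handed in; nothing more can be done
None
```

The red tool is in the empty lane, snapped into both clips with its cutter against the end pad, and the gripper is clear of it; I handed the job in at about 21.5 s, and no verdict came back.

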